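# Lock the lid of the dry-food bin

## Task

The lid of the food bin stands ajar. Push the lid fully shut from above, then set a fingertip in the slot of the round dial on it and turn the dial clockwise (seen from above) a quarter turn, up to its stop, so that the lid is locked. Only push: do not raise the lid, do not turn the dial before the lid is shut, and leave the jar and the mug standing where they are; finish with the hand clear.

Things in the scene. Friction and masses are not known exactly. Their poses are not given: they have to be found in the camera images.
- bin: cream plastic food bin, fixed to the counter, 240 (x) x 300 (y) x 120 mm high without lid; origin at the centre of its underside, z up, front faces its -x (towards the robot, give or take yaw). Lid hinge line: along bin y at bin x = +120, z = 120 mm. A cam under the dial catches a ledge inside the front wall; turned early, it lands on the ledge and the lid cannot shut.
- lid (a joint): angle of the off-white lid (250 x 310 x 10 mm) about its far edge, rad: 0 = fully shut (top face level, 130 mm above the counter), growing as the front edge rises; starts ajar at 0.12 to 0.30. The hinge is stiff: the lid stays where it is left; 1 to 4 N down near its front edge moves it.
- lid_front (a point): point on the lid's top face, midway along the front edge and 25 mm in from it, 85 mm in front of the dial's axis; a clear flat strip to push down on (53 mm deep, from the edge to the dial's rim). It rides with the lid.
- dial (a joint): angle of the grey dial, rad: grows clockwise seen from above; hard stops at 0 (unlocked, slot along bin y, left-right) and 1.571 (locked, slot along bin x, fore-and-aft); starts at 0 to 0.35. Stiff: needs about 0.12 N m (5 N at 25 mm from the axis), stays where left. Turn it by pushing sideways on a slot wall, fingertip about 25 mm off the axis, in an arc about the axis.
- slot_floor (a point): centre of the slot's floor, on the dial's axis, 133 mm above the counter when shut. Turns with the dial: slot runs along its y, z is up the axis. Slot 44 mm wide, 17 deep, 100 long, right across the dial (diameter 100) between two D-shaped blocks; a fixed off-white round rim (inner diameter 102, outer 114 mm), as high as the dial (150 mm above the counter when shut), closes its ends.
- jar_mid (a point): middle (half-way up) of a glass jar with a steel cap, diameter 72, height 110 mm; to be left alone
- mug_mid (a point): middle (half-way up) of a white mug, diameter 80, height 90 mm, handle on its side; to be left alone

How it is judged:
By the outcome, as a careful person would: the job done as asked, in the order asked, and still so for the second after the job is handed in, with the robot touching nothing.
It also fails if it takes over 48 s, if anything falls off the work surface, if the arm or the gripper's body presses on something with over 40 N, if the wrist force passes 120 N, or if a joint passes its speed limit or range.

## Robot

A 6-joint arm with a two-finger parallel gripper is mounted at the origin on the work surface. World frame = base frame: x ahead of the robot, y to its left, z up, the work surface at z = 0. Lengths are in m, angles in rad, forces in N, time in s.
With the tool pointing down it reaches from about 0.25 to 0.725 m from the base axis. Payload 4 kg.
Tool frame: the origin (TCP) lies on the centre line of the jaws, within the pads' length; the fingertips stand 14 mm ahead of it and the grasp point (between the pads) lies 5 mm behind it; x points along the fingers, y is the direction in which the jaws open and shut, and the axes are right-handed (so a half turn about x gives the same grasp; the last joint's range is limited). The gripper opens to 85 mm and grips with 20 to 120 N. Pads are 22 mm wide; open, the fingers measure 114 mm over their backs; the gripper's body (76 mm by 85 mm) begins 54 mm behind the grasp point. The pads swing forward as they close: fully open they stand 13 mm farther back than shut.
Start: joints at [-1.343, 0.241, 0.005, 1.335, 0, 1.571], TCP at [0.113, -0.487, 0.245] pointing down, gripper open.
Joint ranges: [-2.72, 2.72], [-1.05, 1.87], [-1.09, 1.28], [-1.99, 2.15], [-1.42, 1.44], [-3.14, 3.14]. Speed limits (rad/s): [2.79, 2.79, 3.14, 3.14, 3.14, 3.14].

## Interface

Orientations are given as [roll, pitch, yaw] about the fixed x, y, z axes, in that order (R = Rz(yaw) Ry(pitch) Rx(roll)).
In Python, from rig import robot gives the robot as it stands. The module is installed in compiled form; this text tells all that it offers.
- The arm moves only by the tool carry_out, never from a script. Its argument "series" is a list that holds one entry, the list of rows, each a list of 5 numbers: the opening, from 0 (shut) to 1 (fully open), then the shift along the tool's x, y, z in mm, then the turn about the tool's x in rad. In form: [[[claw, tx, ty, tz, yaw], ...]]. A call has 1 to 12 rows; each row is the pose to reach, as a shift and turn from the pose commanded when the call began, along the tool's axes at that moment; what a row does not reach only later rows make up. A row lasts 1/10 s, in which the tool goes at most 50 mm and 8.59 degrees, less where a joint would pass 70% of its speed; a pose out of reach is approached as far as the arm can. A call with a gripper value outside its range is refused whole. The fingers move at their own pace and stop on an object; "force" is the grip in N (left out, the last holds). Time passes only in rows, so rows that repeat a pose let the fingers close. It gives the time, the measured TCP pose, the force and the opening at its end, in the units of the state.
- robot.observe(): the state, without advancing time (a new reading comes with each control period).
- robot.camera(name): name is "scene" or "top" or "wrist"; returns the picture (420x560x3 uint8, red, green, blue); there is no depth.
- robot.get_calibration(name): a dict with "fx", "fy", "cx", "cy" (pixels), "R" (3x3) and "t" (3): a world point X has camera coordinates R X + t; the wrist camera has in their place "tool_from_camera" (4x4, takes a point from camera to tool coordinates, whose origin is the TCP and whose axes are the tool frame's). Camera axes: x right, y down, z forward; pixel columns grow to the right and rows downward; lengths in m; the calibration is good to about 2 mm. A picture is of the moment at which its call begins: read the wrist's pose just before it. get_calibration takes no time and is no camera call.
- robot.finish_job(): hands the job in, once; it reports no verdict.
The state is a dict: "time_s": time; "q": joint angles; "qvel": joint speeds; "joint_torque": joint torques, N m; "eef_pos": TCP position; "tcp_rot": TCP orientation; "wrist_force": force on the tool from outside, world axes, zero at the start; "wrist_torque": the same for the moment, N m; "finger_gap": opening from 0.0 (shut) to 1.0 (fully open).
Only numpy, scipy, OpenCV 4.12 (cv2) and the standard library are available. Lean on these libraries where they do the work, as an engineer would, in place of code of your own. Each camera call takes 0.05 s, during which the arm holds its last target. There are 200 camera calls.

## Working session

There is one attempt and no reset: what is moved stays moved. The work goes in short steps, Python scripts to look and compute and a tool call to move; the robot and the scene stay as the last step left them, time stands still between calls to the robot, and variables do not carry over. Pictures are saved under pics/ and viewed, about 8 in all and at most 12, crops included, and the job is handed in when it is done.

Besides the shell and the picture viewer there is one more tool, called as name(argument=value, ...) on one line, values as JSON. carry_out: Moves the arm, as the interface text tells. Its arguments: {"type":"object","properties":{"series":{"type":"array","items":{"type":"array","items":{"type":"array","items":{"type":"number"}}}},"force":{"type":"number"}},"required":["series"]}

```bash
mkdir -p pics
python3 - <<'E'
from rig import robot
import cv2,numpy as np
print({k:np.round(v,3) for k,v in robot.observe().items()})
for n in("scene","top"):
    cv2.imwrite(f"pics/{n}0.png",robot.camera(n)[:,:,::-1]); print(robot.get_calibration(n))
print(robot.get_calibration("wrist"))
E
```

```text
{'time_s': np.float64(0.0), 'q': array([-1.343,  0.241,  0.004,  1.335,  0.   ,  1.571]), 'qvel': array([-0.001,  0.001, -0.   ,  0.001,  0.   ,  0.001]), 'joint_torque': array([ 1.0000e-03, -3.7232e+01,  2.5241e+01,  1.7000e-02,  0.0000e+00,
       -0.0000e+00]), 'eef_pos': array([ 0.113, -0.486,  0.244]), 'tcp_rot': array([-1.576,  1.569,  1.793]), 'wrist_force': array([ 0.52 , -0.104,  0.607]), 'wrist_torque': array([-0.042,  0.012,  0.012]), 'finger_gap': np.float64(1.002)}
{'fx': 402.8310291399163, 'fy': 402.8310291399163, 'cx': 278.43524436653854, 'cy': 205.9130727441153, 'R': array([[ 0.39463155,  0.91879637,  0.0088974 ],
       [ 0.78268098, -0.33106468, -0.52707367],
       [-0.48132777,  0.21496373, -0.84977302]]), 't': array([-0.27740556, -0.37740854,  1.46169635])}
{'fx': 397.34724010285225, 'fy': 397.34724010285225, 'cx': 279.77613393779984, 'cy': 210.04373692023094, 'R': array([[-0.00374399, -0.99999191, -0.00147162],
       [-0.99782147,  0.00383279, -0.06586068],
       [ 0.06586579,  0.00122183, -0.99782774]]), 't': array([0.04969439, 0.59975063, 1.02591792])}
{'fx': 372.46342504857734, 'fy': 372.46342504857734, 'cx': 276.75437065488774, 'cy': 210.13308954422195, 'tool_from_camera': array([[-9.92040832e-04, -2.67181753e-01,  9.63645644e-01,
        -1.28273853e-01],
       [ 9.99996899e-01, -2.46628043e-03,  3.45658832e-04,
         1.51275362e-04],
       [ 2.28426666e-03,  9.63642998e-01,  2.67183371e-01,
        -6.74822797e-02],
       [ 0.00000000e+00,  0.00000000e+00,  0.00000000e+00,
         1.00000000e+00]])}
```

View pics/scene0.png

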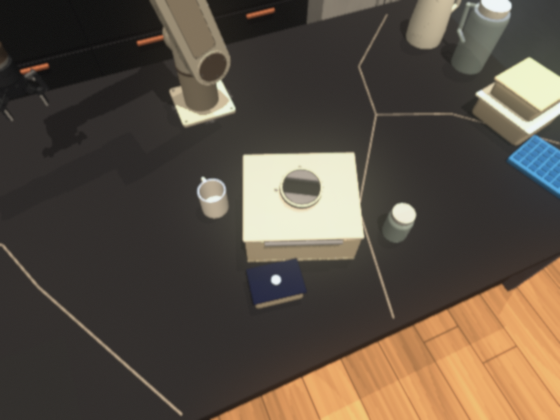

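View pics/top0.png

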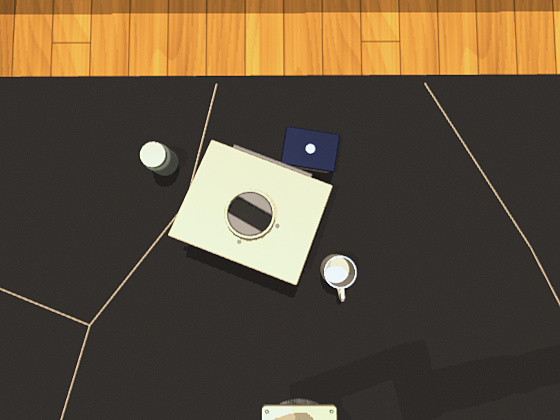

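Run:
```python
import cv2,numpy as np
a=cv2.imread("pics/scene0.png")[145:270,235:368]; b=cv2.imread("pics/top0.png")[130:295,160:340]
a=cv2.resize(a,None,fx=3,fy=3,interpolation=cv2.INTER_CUBIC);b=cv2.resize(b,None,fx=2.2,fy=2.2,interpolation=cv2.INTER_CUBIC)
c=np.zeros((400,800,3),np.uint8);c[:375,:399]=a;c[:363,400:796]=b;cv2.imwrite("pics/c1.png",c)
```

```text
(no output)
```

View pics/c1.png

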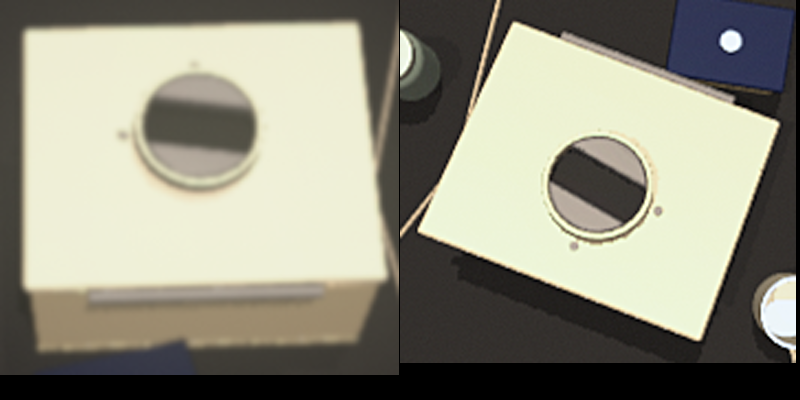

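```bash
cat > h.py <<'E'
import numpy as np,cv2
from rig import robot
from scipy.optimize import least_squares
from scipy.spatial.transform import Rotation as R
CAL={n:robot.get_calibration(n) for n in("scene","top")}
def proj(n,X):
    c=CAL[n];p=np.atleast_2d(X)@c["R"].T+c["t"];return p[:,:2]/p[:,2:]*[c["fx"],c["fy"]]+[c["cx"],c["cy"]]
def unproj(n,uv,z):
    c=CAL[n];d=c["R"].T@[(uv[0]-c["cx"])/c["fx"],(uv[1]-c["cy"])/c["fy"],1];o=-c["R"].T@c["t"];return o+d*(z-o[2])/d[2]
def lidpts(P,b):  # P in bin frame with lid shut
    x,y,w,a=b;P=np.atleast_2d(P).astype(float)-[.12,0,.12]
    return R.from_euler("z",w).apply(R.from_euler("y",a).apply(P)+[.12,0,.12])+[x,y,0]
E
python3 - <<'E'
from h import *
z=.13
M=[[-.13,-.155,z],[-.13,.155,z],[.12,.155,z],[.12,-.155,z],[-.02,0,.15]]
O={"scene":[(243,154.3),(354.7,152.3),(363.3,237.3),(243,240.7),(301,188)],"top":[(296.8,285),(168.2,235),(211.8,140),(332.3,185.9),(250,215)]}
f=lambda b:np.concatenate([(proj(n,lidpts(M,b))-O[n]).ravel() for n in O])
s=least_squares(f,[.5,.07,-.36,.2],loss="soft_l1")
print(s.x,np.round(f(s.x),1))
b=s.x
for n,P in dict(front=[-.105,0,.13],dial=[-.02,0,.133]).items():
    print(n,lidpts(P,b),lidpts(P,[*b[:3],0]))
for nm,uv,zz in(("jar",(153,154),.11),("mug",(338,268),.09)): print(nm,unproj("top",uv,zz))
print(unproj("scene",(402,213),.11),unproj("scene",(212,188),.09))
E
```

```text
[ 0.59324874  0.10997956 -0.37321884  0.16530874] [-0.5  0.3 -1.   0.1  0.4  0.6 -0.9  0.3 -0.2 -1.7 -0.5  1.1 -1.   0.6
 -0.6 -1.   0.7 -0.3 -0.3 -0.9]
front [[0.49986551 0.14654572 0.16688897]] [[0.49547709 0.14826409 0.13      ]]
dial [[0.57839469 0.11579598 0.15586074]] [[0.57462557 0.11727185 0.133     ]]
jar [0.73153498 0.3546135  0.11      ]
mug [ 0.45357188 -0.09366787  0.09      ]
[0.72980514 0.35218235 0.11      ] [ 0.43743517 -0.09405103  0.09      ]
```

carry_out(series=[[[0,0,-530,-520,-2.37],[0,0,-530,-520,-2.37],[0,0,-530,-520,-2.37],[0,0,-530,-520,-2.37],[0,0,-530,-520,-2.37],[0,0,-530,-520,-2.37],[0,0,-530,-520,-2.37],[0,0,-530,-520,-2.37],[0,0,-530,-520,-2.37],[0,0,-530,-520,-2.37],[0,0,-530,-520,-2.37],[0,0,-530,-520,-2.37]]])

```text
time_s: 1.3
eef_pos: [0.4259, 0.0272, 0.2451]
tcp_rot: [-0.844, 1.57, -1.951]
wrist_force: [0.6, -1.3, 1.0]
finger_gap: 0.0
```

```bash
cat >> h.py <<'E'
def rel(target,ang):  # shift (mm) in tool axes and turn to reach target TCP with tool-y at world angle ang (deg)
    s=robot.observe();T=R.from_euler("xyz",s["tcp_rot"]).as_matrix()
    print("t",s["time_s"],"pos",np.round(s["eef_pos"],4),"F",np.round(s["wrist_force"],1),"gap",round(float(s["finger_gap"]),2),"q",np.round(s["q"],2))
    cur=np.arctan2(T[1,1],T[0,1]);t=-(np.radians(ang)-cur);t=(t+np.pi)%(2*np.pi)-np.pi
    print("yang",np.degrees(cur),"x",np.round(T[:,0],3),"shift",np.round(T.T@(np.array(target)-s["eef_pos"])*1000,1),"turn",round(t,3))
E
python3 -c "
from h import *
rel([.4995,.1465,.23],59)"
```

```text
t 1.3 pos [0.4259 0.0272 0.2451] F [ 0.6 -1.3  1. ] gap 0.0 q [ 0.06  0.1  -0.17  1.3  -0.    1.17]
yang 26.57640392301449 x [-0. -0. -1.] shift [ 15.1 119.2 -73.8] turn -0.566
```

carry_out(series=[[[0,15,119,-74,-0.566],[0,15,119,-74,-0.566],[0,15,119,-74,-0.566],[0,15,119,-74,-0.566],[0,15,119,-74,-0.566],[0,15,119,-74,-0.566]]])

```text
time_s: 1.9
eef_pos: [0.4992, 0.1437, 0.2298]
tcp_rot: [-2.183, 1.569, -2.733]
wrist_force: [0.1, -0.9, -0.1]
finger_gap: -0.001
```

Run:
```python
from h import *
rel([.4995,.1465,.19],59)
cv2.imwrite("pics/w1.png",robot.camera("wrist")[:,:,::-1])
```

```text
t 1.9 pos [0.4992 0.1437 0.2298] F [ 0.1 -0.9 -0.1] gap -0.0 q [ 0.28  0.29  0.03  1.31 -0.    0.83]
yang 58.4695696227414 x [-0.001 -0.001 -1.   ] shift [39.8  2.6 -1.2] turn -0.009
```

View pics/w1.png

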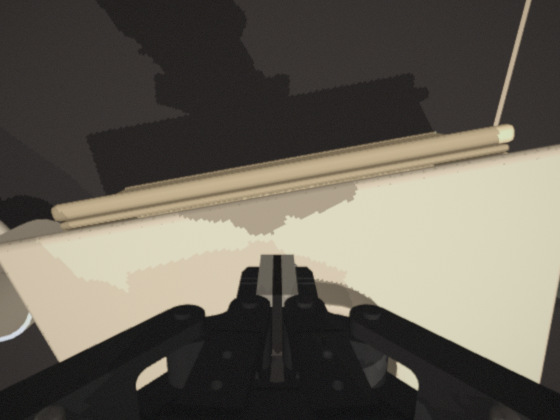

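carry_out(series=[[[0,20,3,-1,0],[0,40,3,-1,0],[0,46,3,-1,0],[0,51,3,-1,0],[0,56,3,-1,0],[0,61,3,-1,0],[0,66,3,-1,0],[0,71,3,-1,0],[0,76,3,-1,0],[0,80,3,-1,0],[0,80,3,-1,0]]])

```text
time_s: 3.05
eef_pos: [0.5003, 0.1469, 0.1495]
tcp_rot: [-1.87, 1.57, -2.418]
wrist_force: [0.1, -0.9, -0.0]
finger_gap: -0.0
```

carry_out(series=[[[0,1,0,0,0],[0,2,0,0,0],[0,3,0,0,0],[0,4,0,0,0],[0,5,0,0,0],[0,5,0,0,0]]])

```text
time_s: 3.65
eef_pos: [0.5004, 0.147, 0.1452]
tcp_rot: [-0.47, 1.571, -1.018]
wrist_force: [-0.4, 0.1, 0.2]
finger_gap: -0.002
```

carry_out(series=[[[0,1,0,0,0],[0,2,0,0,0],[0,3,0,0,0],[0,4,0,0,0],[0,4,0,0,0]]])

```text
time_s: 4.15
eef_pos: [0.5004, 0.1471, 0.1439]
tcp_rot: [0.854, 1.569, 0.306]
wrist_force: [-7.2, -2.1, 15.1]
finger_gap: -0.0
```

Run:
```python
from h import *
rel([.4995,.1465,.14],59)
a=robot.camera("scene")[:,:,::-1];b=robot.camera("top")[:,:,::-1]
cv2.imwrite("pics/s2.png",a);cv2.imwrite("pics/t2.png",b)
a=cv2.resize(a[145:270,235:368],None,fx=3,fy=3,interpolation=2);b=cv2.resize(b[130:295,160:340],None,fx=2.2,fy=2.2,interpolation=2)
c=np.zeros((400,800,3),np.uint8);c[:375,:399]=a;c[:363,400:796]=b;cv2.imwrite("pics/c2.png",c)
```

```text
t 4.15 pos [0.5004 0.1471 0.1439] F [-7.2 -2.1 15.1] gap -0.0 q [ 0.29  0.35 -0.12  1.1   0.    0.83]
yang 58.61300155172577 x [ 0.002  0.001 -1.   ] shift [ 3.9 -1.  -0.5] turn -0.007
```

View pics/c2.png

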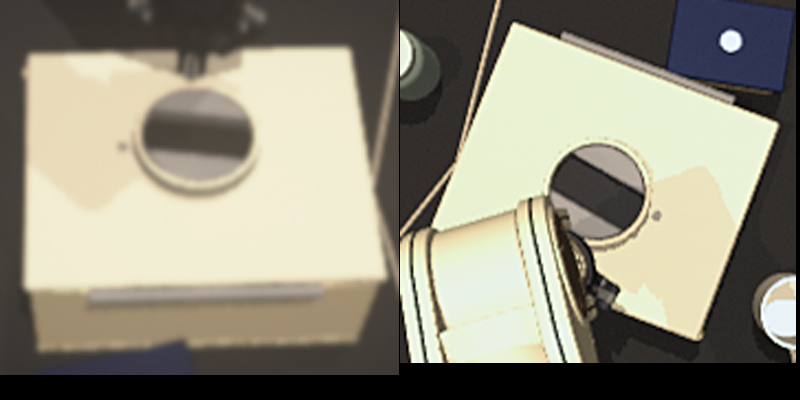

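Run:
```python
from h import *
z=.13
M=np.array([[-.13,-.155,z],[-.13,.155,z],[.12,.155,z],[.12,-.155,z],[-.02,0,.15]])
O={"scene":[(244.3,163),(351.3,160.7),(363.3,237.3),(243,240.7),(300.7,190.7)],"top":[(295.9,285),(211.8,140),(332.3,185.9),(250.5,217.7)]}
I={"scene":[0,1,2,3,4],"top":[0,2,3,4]}
f=lambda b:np.concatenate([(proj(n,lidpts(M[I[n]],b))-O[n]).ravel() for n in O])
s=least_squares(f,[.5,.07,-.36,.1],loss="soft_l1");print(s.x,np.round(f(s.x),1))
g=lambda b:f([*b,0]);s=least_squares(g,[.5,.07,-.36],loss="soft_l1");b=[*s.x,0];print(b)
D=lidpts([-.02,0,.133],b)[0];print("dial",D)
for nm in("t2","top0"):
    im=cv2.cvtColor(cv2.imread(f"pics/{nm}.png"),cv2.COLOR_BGR2GRAY)
    c=(250.5,217.7) if nm=="t2" else (250,215)
    m=np.zeros_like(im);cv2.circle(m,tuple(int(round(v)) for v in c),18,255,-1)
    ys,xs=np.where((m>0)&(im<95))
    P=np.c_[xs,ys].astype(np.float32);(vx,vy,x0,y0)=cv2.fitLine(P,cv2.DIST_L2,0,.01,.01).ravel()
    a=[unproj("top",(x0+k*vx,y0+k*vy),.133)[:2] for k in(-15,15)];d=a[1]-a[0];w=np.degrees(np.arctan2(d[1],d[0]))
    print(nm,len(P),x0,y0,"slot world deg",w,"mid",(a[0]+a[1])/2,"dial deg",(np.degrees(b[2])-90-w+90)%180-90)
```

```text
[ 0.59402909  0.10955169 -0.37042623 -0.01153954] [-1.   0.3 -0.5  0.2  0.4  0.2 -0.8  0.1 -0.6 -1.2 -0.8  0.4 -0.9 -0.6
  0.5 -0.1 -0.9 -0.5]
[np.float64(0.5942645732777252), np.float64(0.10936669386481528), np.float64(-0.3704454217677797), 0]
dial [0.57562125 0.11660731 0.133     ]
t2 652 250.27608 217.56902 slot world deg -119.86753732638589 mid [0.57507657 0.11652227] dial deg 8.642578119148396
top0 650 250.56308 214.02 slot world deg -120.49209319178019 mid [0.58340504 0.11585924] dial deg 9.267133984542696
```

carry_out(series=[[[0,-5,0,0,0],[0,-20,0,0,0],[0,-45,0,0,0],[0,-70,0,0,0]]])

```text
time_s: 4.65
eef_pos: [0.5001, 0.147, 0.2114]
tcp_rot: [-2.27, 1.569, -2.818]
wrist_force: [0.8, -1.0, 0.3]
finger_gap: -0.004
```

```bash
python3 -c "
from h import *
rel([.5628,.0950,.2114],60);rel([.5628,.0950,.151],60)"
```

```text
t 4.65 pos [0.5001 0.147  0.2114] F [ 0.8 -1.   0.3] gap -0.0 q [ 0.29  0.3  -0.    1.27 -0.    0.83]
yang 58.6173020784666 x [-0.001 -0.    -1.   ] shift [ -0.1 -11.7  80.6] turn -0.024
t 4.65 pos [0.5001 0.147  0.2114] F [ 0.8 -1.   0.3] gap -0.0 q [ 0.29  0.3  -0.    1.27 -0.    0.83]
yang 58.6173020784666 x [-0.001 -0.    -1.   ] shift [ 60.3 -11.6  80.6] turn -0.024
```

carry_out(series=[[[0,0,-6,40,-0.024],[0,0,-11.7,80.5,-0.024],[0,0,-11.7,80.5,-0.024],[0,0,-11.7,80.5,-0.024],[0,20,-11.7,80.5,-0.024],[0,30,-11.7,80.5,-0.024],[0,30,-11.7,80.5,-0.024]]])

```text
time_s: 5.35
eef_pos: [0.5609, 0.0955, 0.1792]
tcp_rot: [-2.482, 1.566, -3.004]
wrist_force: [-0.3, 0.5, 0.4]
finger_gap: 0.003
```

Run:
```python
from h import *
rel([.5628,.0950,.151],60)
cv2.imwrite("pics/w2.png",robot.camera("wrist")[:,:,::-1])
```

```text
t 5.35 pos [0.5609 0.0955 0.1792] F [-0.3  0.5  0.4] gap 0.0 q [0.17 0.41 0.08 1.24 0.   0.69]
yang 60.048324949985265 x [-0.005 -0.001 -1.   ] shift [28.2  0.6  2. ] turn 0.001
```

View pics/w2.png

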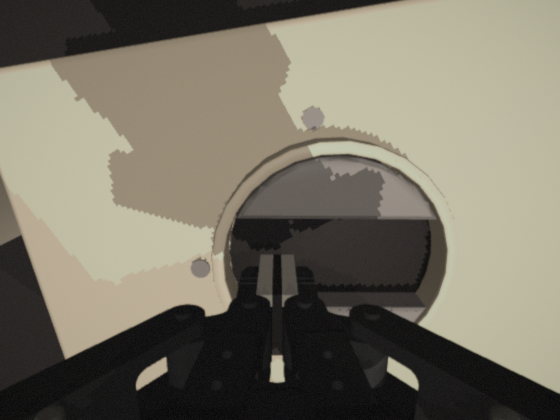

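carry_out(series=[[[0,8,0.5,1,0],[0,14,0.5,1,0],[0,20,0.5,1,0],[0,24,0.5,1,0],[0,28,0.5,1,0],[0,28,0.5,1,0]]])

```text
time_s: 6.0
eef_pos: [0.5637, 0.095, 0.1526]
tcp_rot: [-2.464, 1.569, -2.987]
wrist_force: [-0.1, -0.1, -0.4]
finger_gap: 0.001
```

```bash
cat >> h.py <<'E'
def sweep(ths,lead,D=(.5753,.1166),r=25,z=.151):
    s=robot.observe();T=R.from_euler("xyz",s["tcp_rot"]).as_matrix();cur=np.arctan2(T[1,1],T[0,1])
    print("t",s["time_s"],s["eef_pos"],s["wrist_force"],np.degrees(cur))
    e0=s["eef_pos"][:2]-D;a=np.radians(np.degrees(cur)-180);print("now r,lead mm",1e3*e0@[np.cos(a),np.sin(a)],1e3*e0@[np.sin(a),-np.cos(a)])
    for th,l in zip(ths,lead):
        a=np.radians(th);e=np.array([np.cos(a),np.sin(a)]);n=np.array([np.sin(a),-np.cos(a)])
        p=np.r_[np.array(D)+(r*e+l*n)/1e3,z];t=-(a+np.pi-cur);t=(t+np.pi)%(2*np.pi)-np.pi
        print([0,*np.round(T.T@(p-s["eef_pos"])*1e3,1).tolist(),round(t,3)])
E
python3 -c "
from h import *
sweep([-120,-120,-120]+[-120-5*k for k in range(1,10)],[5,9,12]+[12.5]*9)"
```

```text
t 6.0 [0.56370399 0.09495078 0.1525601 ] [-0.06724043 -0.12535163 -0.38595158] 59.98785395527848
now r,lead mm 24.54660961002312 -0.7873770668401274
[0, 1.6, -0.5, -5.8, np.float64(-0.0)]
[0, 1.6, -0.5, -9.8, np.float64(-0.0)]
[0, 1.6, -0.5, -12.8, np.float64(-0.0)]
[0, 1.6, 0.7, -15.4, np.float64(0.087)]
[0, 1.6, 2.1, -17.4, np.float64(0.174)]
[0, 1.6, 3.6, -19.3, np.float64(0.262)]
[0, 1.6, 5.3, -21.1, np.float64(0.349)]
[0, 1.6, 7.2, -22.7, np.float64(0.436)]
[0, 1.6, 9.1, -24.1, np.float64(0.523)]
[0, 1.6, 11.2, -25.4, np.float64(0.611)]
[0, 1.6, 13.4, -26.4, np.float64(0.698)]
[0, 1.6, 15.7, -27.3, np.float64(0.785)]
```

carry_out(series=[[[0,0.5,-0.5,-5.8,0],[0,0.5,-0.5,-9.8,0],[0,0.5,-0.5,-12.8,0],[0,0.5,0.7,-15.4,0.087],[0,0.5,2.1,-17.4,0.174],[0,0.5,3.6,-19.3,0.262],[0,0.5,5.3,-21.1,0.349],[0,0.5,7.2,-22.7,0.436],[0,0.5,9.1,-24.1,0.523],[0,0.5,11.2,-25.4,0.611],[0,0.5,13.4,-26.4,0.698],[0,0.5,15.7,-27.3,0.785]]])

```text
time_s: 7.2
eef_pos: [0.5482, 0.1211, 0.1531]
tcp_rot: [-0.125, 1.568, -1.438]
wrist_force: [0.0, -4.4, 0.3]
finger_gap: 0.004
```

```bash
python3 -c "
from h import *
sweep([-165-5*k for k in range(1,9)]+[-205]*2,[12.5]*8+[13.5,14.5])"
```

```text
t 7.2 [0.54820716 0.12106307 0.15308482] [ 0.03142591 -4.35398413  0.26162297] 14.75630585355831
now r,lead mm 25.062478282150348 11.216643655075977
[0, 2.1, 1.2, -3.3, np.float64(0.083)]
[0, 2.1, 2.5, -5.3, np.float64(0.17)]
[0, 2.1, 4.1, -7.2, np.float64(0.258)]
[0, 2.1, 5.8, -9.0, np.float64(0.345)]
[0, 2.1, 7.6, -10.6, np.float64(0.432)]
[0, 2.0, 9.6, -12.0, np.float64(0.519)]
[0, 2.0, 11.6, -13.3, np.float64(0.607)]
[0, 2.0, 13.8, -14.4, np.float64(0.694)]
[0, 2.0, 14.5, -15.2, np.float64(0.694)]
[0, 2.0, 15.1, -15.9, np.float64(0.694)]
```

carry_out(series=[[[0,0,1.2,-2,0.083],[0,0,2.5,-4,0.17],[0,0,4.1,-6,0.258],[0,0,5.8,-8,0.345],[0,0,7.6,-9.6,0.432],[0,0,9.6,-11,0.519],[0,0,11.6,-12.3,0.607],[0,0,13.8,-13.4,0.63],[0,0,13.8,-13.4,0.63]]])

```text
time_s: 8.1
eef_pos: [0.5564, 0.1371, 0.1529]
tcp_rot: [-0.321, 1.566, -2.26]
wrist_force: [-4.5, -6.2, 5.1]
finger_gap: -0.0
```

Run:
```python
from h import *
sweep([-201.2,-201.2],[13,15])
cv2.imwrite("pics/w3.png",robot.camera("wrist")[:,:,::-1])
```

```text
t 8.1 [0.55642268 0.13709349 0.15290338] [-4.5393394  -6.16584862  5.11547607] -21.080359994432996
now r,lead mm 24.985024895100995 12.332266551423217
[0, 1.9, 0.0, -0.7, np.float64(0.002)]
[0, 1.9, 0.0, -2.7, np.float64(0.002)]
```

View pics/w3.png

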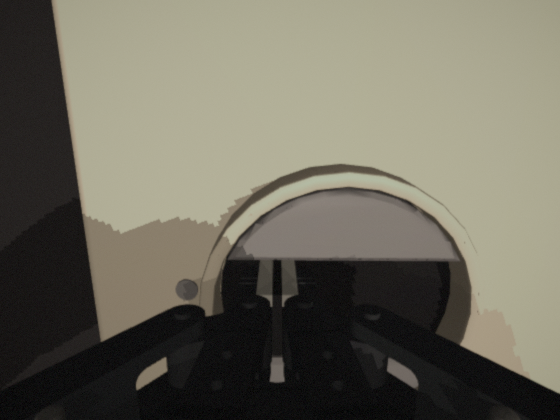

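carry_out(series=[[[0,0,0,-1,0],[0,0,0,-2,0],[0,0,0,-3,0],[0,0,0,-4,0],[0,0,0,-4,0]]])

```text
time_s: 8.65
eef_pos: [0.5565, 0.1374, 0.1528]
tcp_rot: [-0.134, 1.559, -2.074]
wrist_force: [-8.4, -14.6, 8.0]
finger_gap: 0.001
```

carry_out(series=[[[0,0,0,4,0],[0,0,0,10,0],[0,0,0,12,0],[0,-15,0,12,0],[0,-50,0,12,0],[0,-90,0,12,0],[0,-120,0,12,0]]])

```text
time_s: 9.35
eef_pos: [0.556, 0.132, 0.2754]
tcp_rot: [2.37, 1.568, 0.433]
wrist_force: [1.1, -1.1, -0.7]
finger_gap: 0.001
```

Run:
```python
from h import *
rel([.36,.0,.27],-21)
```

```text
t 9.35 pos [0.556  0.132  0.2754] F [ 1.1 -1.1 -0.7] gap 0.0 q [0.23 0.37 0.27 1.46 0.   2.17]
yang -21.026582847283617 x [ 0.003  0.001 -1.   ] shift [   4.6 -135.6  193.6] turn -0.0
```

carry_out(series=[[[0,0,-30,40,0],[0,0,-60,80,0],[0,0,-90,120,0],[0,0,-120,160,0],[0,0,-135,194,0],[0,0,-135,194,0],[0,0,-135,194,0]]])

```text
time_s: 10.05
eef_pos: [0.3599, -0.0012, 0.2735]
tcp_rot: [2.152, 1.568, 0.212]
wrist_force: [1.1, 0.7, 0.6]
finger_gap: -0.0
```

Run:
```python
from h import *
s=robot.observe();print(s["time_s"],s["eef_pos"],s["wrist_force"])
a=robot.camera("scene")[:,:,::-1];b=robot.camera("top")[:,:,::-1]
g=cv2.cvtColor(b,cv2.COLOR_BGR2GRAY);m=np.zeros_like(g);cv2.circle(m,(250,218),18,255,-1)
ys,xs=np.where((m>0)&(g<95));vx,vy,x0,y0=cv2.fitLine(np.c_[xs,ys].astype(np.float32),cv2.DIST_L2,0,.01,.01).ravel()
p,q=[unproj("top",(x0+k*vx,y0+k*vy),.133)[:2] for k in(-15,15)];d=q-p
print(len(xs),"dial deg",(np.degrees(-.3704)-90-np.degrees(np.arctan2(d[1],d[0])))%180)
c=np.zeros((600,800,3),np.uint8);c[:315,:400]=cv2.resize(b[100:310,120:387],(400,315));c[:315,400:]=cv2.resize(a[130:290,190:420],(400,315))
cv2.imwrite("pics/f.png",c[:320])
```

```text
10.05 [ 0.35993597 -0.00115502  0.27350625] [1.09580521 0.73178746 0.56738779]
647 dial deg 90.60625794106332
```

View pics/f.png

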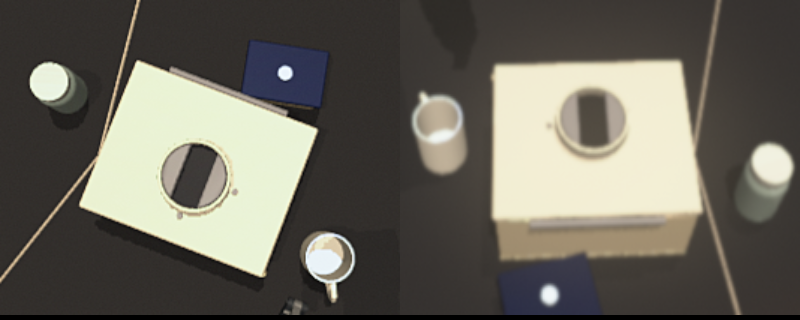

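Lid flat and slot fore-and-aft (90.6° measured); the jar and mug are standing as before, and the hand is clear.

```bash
python3 -c "
from rig import robot
print(robot.finish_job())"
```

```text
the job is handed in; nothing more can be done
None
```

The lid is shut and the dial is turned clockwise to its stop. I handed the job in at about 10 s, and no verdict was reported.

- **Lid:** I pushed it down with the closed fingertips on the front strip. It stopped moving at about 130 mm height with 15 N of resistance. A refit from the pictures afterwards gave a lid angle of about -0.01 rad, which is shut within measuring error.
- **Dial:** It started at about 9°, and I turned it only after the lid was shut. At the end another 4 mm of commanded push moved the fingertip only 0.3 mm, while the sideways force rose to about 17 N. The final overhead picture measures 90.6°, so it is at its stop.
- **Surroundings:** In the last picture the jar and mug are standing where they were, judged by eye. The hand is clear of everything, with wrist force near zero.

No check failed or disagreed beyond about 1°.

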